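# Snap two demonstration padlocks shut

## Task

Four open padlocks stand on the lock-picking table. With the fingertips, gently press down the shackle of the widest padlock and the shackle of the long-shackled padlock, in either order, until each is fully home, then withdraw. Do not lift, tip or drag them; do not touch the other two padlocks, which stay open, and leave everything else where it lies.

Things in the scene. Friction and masses are not known exactly. Their poses are not given: they have to be found in the camera images.
- wide_lock: the widest padlock, to be closed: brass body 76 wide x 30 thick x 58 mm tall. Stands loose and upright on the table; origin at the centre of its underside, z up, y along its width, x along its thickness
- wide_top (a point): highest point of that padlock's steel shackle, at mid-width (round bar 11 mm thick, flat crown running along the body's y); about 116 to 119 mm above the table at the start, 105 mm when fully home. Moves with the shackle
- wide_shackle (a joint): how far that shackle has been pushed straight down into its body, m: 0 fully raised, 0.014 fully home against a hard stop; starts between 0 and 0.003. It slides with about 5 N of friction, has no spring and stays where it is left
- long_lock: the long-shackled padlock, to be closed: brass body 48 wide x 26 thick x 42 mm tall, with a tall narrow shackle. Stands loose and upright on the table; origin at the centre of its underside, z up, y along its width, x along its thickness
- long_top (a point): highest point of that padlock's steel shackle, at mid-width (round bar 8 mm thick, flat crown running along the body's y); about 139 to 142 mm above the table at the start, 128 mm when fully home. Moves with the shackle
- long_shackle (a joint): how far that shackle has been pushed straight down into its body, m: 0 fully raised, 0.014 fully home against a hard stop; starts between 0 and 0.003. It slides with about 5 N of friction, has no spring and stays where it is left
- mid_lock: a middling padlock, to be left open: same brass body as the long-shackled one (48 x 26 x 42 mm) but an ordinary short shackle. Stands loose and upright on the table; origin at the centre of its underside, z up, y along its width, x along its thickness
- mid_top (a point): highest point of that padlock's steel shackle, at mid-width (round bar 8 mm thick, flat crown running along the body's y); about 87 to 90 mm above the table at the start, 76 mm when fully home. Moves with the shackle
- mid_shackle (a joint): how far that shackle has been pushed straight down into its body, m: 0 fully raised, 0.014 fully home against a hard stop; starts between 0 and 0.003. It slides with about 5 N of friction, has no spring and stays where it is left
- small_lock: the smallest padlock, to be left open: brass body 34 x 20 x 30 mm. Stands loose and upright on the table; origin at the centre of its underside, z up, y along its width, x along its thickness
- small_top (a point): highest point of that padlock's steel shackle, at mid-width (round bar 6 mm thick, flat crown running along the body's y); about 66 to 69 mm above the table at the start, 55 mm when fully home. Moves with the shackle
- small_shackle (a joint): how far that shackle has been pushed straight down into its body, m: 0 fully raised, 0.014 fully home against a hard stop; starts between 0 and 0.003. It slides with about 5 N of friction, has no spring and stays where it is left
- hook_pick: bystander: lock pick lying flat, black round handle 12 mm thick, 150 mm long in all along its x, thin steel hooked tip at +x; origin on the table below its middle
- rake_pick: bystander: a second lock pick of the same make (150 x 12 mm) with a wavy tip; origin on the table below its middle
- cylinder: bystander: steel door-lock cylinder lying on the table, 62 mm long along its x, 17 wide, 31 high; origin under its centre
- shut_lock: bystander: closed brass padlock lying flat, body 38 x 42 x 18 mm, shackle towards its +x; origin under the body's centre
- key: bystander: flat brass key, 64 mm long, 5 mm thick; origin under its 26 mm bow, blade towards +x
- cap: bystander: blue plastic ring, 32 mm across, 14 mm high; origin under its centre
Not all that is in view belongs to the job. Leave any turquoise look-alike of the wide_lock alone. What is shaped like the small_lock but red is not meant.

How it is judged:
At the end, for the whole second after the job is handed in: The wide and the long-shackled padlock have their shackles in by more than 11.8 of 14 mm, the other two by less than 6 mm; all four stand upright (within 0.1 rad) on the table, at rest, within 20 mm of where they began; the bystanders are within 15 mm of where they lay (value of joint each of wide_shackle, long_shackle above 0.0118 m and value of joint each of mid_shackle, small_shackle below 0.006 m and angle between each of wide_lock, long_lock, mid_lock, small_lock's own z axis and vertical below 0.1 rad and height (world z) of each of wide_lock, long_lock, mid_lock, small_lock below 0.004 m and distance of each of wide_lock, long_lock, mid_lock, small_lock from where it was at the start of the episode below 0.02 m and linear speed of each of wide_lock, long_lock, mid_lock, small_lock below 0.02 m/s and distance of each of hook_pick, rake_pick, cylinder, shut_lock, key, cap from where it was at the start of the episode below 0.015 m); the robot touches nothing.
It fails at once if one of the two padlocks to be closed is lifted off the table, tipped by more than 0.25 rad or dragged more than 20 mm (height (world z) of any of wide_lock, long_lock above 0.008 m or angle between any of wide_lock, long_lock's own z axis and vertical above 0.25 rad or distance of any of wide_lock, long_lock from where it was at the start of the episode above 0.02 m).
It fails at once if a padlock is pressed harder than 30 N (contact force between the fingers and wide_lock above 30 N or contact force between the fingers and long_lock above 30 N).
It fails at once if the middling or the smallest padlock is touched by the robot (contact force between any of the fingers, the arm and mid_lock above 0.5 N or contact force between any of the fingers, the arm and small_lock above 0.5 N).
It fails at once if the middling or the smallest padlock is moved more than 10 mm or its shackle pushed in beyond 6 mm (distance of any of mid_lock, small_lock from where it was at the start of the episode above 0.01 m or value of joint any of mid_shackle, small_shackle above 0.006 m).
It fails at once if a bystander is pushed more than 15 mm (distance of any of hook_pick, rake_pick, cylinder, shut_lock, key, cap from where it was at the start of the episode above 0.015 m).
It also fails if it takes over 48 s, if anything falls off the work surface, if the arm or the gripper's body presses on something with over 40 N, if the wrist force passes 120 N, or if a joint passes its speed limit or range.

## Robot

A 6-joint arm with a two-finger parallel gripper is mounted at the origin on the work surface. World frame = base frame: x ahead of the robot, y to its left, z up, the work surface at z = 0. Lengths are in m, angles in rad, forces in N, time in s.
With the tool pointing down it reaches from about 0.325 to 0.85 m from the base axis. Payload 15.5 kg.
Tool frame: the origin (TCP) lies midway between the tips of the shut fingers; the grasp point (between the pads) lies 19 mm behind it; z points along the fingers, y is the line along which they close (so a half turn about z gives the same grasp; the last joint's range is limited). The gripper opens to 91 mm and grips with 3 to 60 N. Pads are 32 mm wide; open, the fingers measure 118 mm over their backs; the gripper's body (76 mm by 178 mm) begins 60 mm behind the grasp point.
Start: joints at [1.208, 0.494, 1.345, -0, 1.302, -0.096], TCP at [0.165, 0.603, 0.214] pointing down, gripper open.
Joint ranges: [-2.91, 2.91], [-0.82, 2.16], [0.22, 2.67], [-1.22, 4.37], [0.12, 2.79], [-3.08, 3.08]. Speed limits (rad/s): [1.89, 1.89, 2.57, 3.01, 3.01, 3.01].

## Interface

Orientations are given as a unit quaternion [x, y, z, w].
In Python, from workcell import sensors, eyes, bot gives the robot as it stands.
- The arm moves only by the tool servo_tool, never from a script. Its argument "commands" is a list of rows, each an object with "slide": the shift along the tool's x, y, z in mm, a list of three; "twist": the turn about the tool's z in rad; "claw": the finger opening in mm, from 0 to 91.2. A call has 1 to 10 rows; each row shifts and turns the commanded pose from where the row before left it, along the tool's axes as they then stand; what a row does not reach is not made up. A row lasts 1/12 s, in which the tool goes at most 41.7 mm and 7.16 degrees, less where a joint would pass 70% of its speed; a pose out of reach is approached as far as the arm can. A call with a gripper value outside its range is refused whole. The fingers move at their own pace and stop on an object; "newtons" is the grip in N (left out, the last holds). Time passes only in rows, so rows that do not move let the fingers close. It gives the time, the measured TCP pose, the force, the opening and the grip force at its end, in the units of the state.
- sensors.observe(): the state, without advancing time (a new reading comes with each control period).
- eyes.snapshot(name): name is "scene" or "top"; returns a dict with "img" (400x640x3 uint8, red, green, blue), "depth" (400x640 float32, m along the optical axis (not along the pixel's ray), 0 where there is no reading), "mtx" (3x3 intrinsics, pixels), "D" ([k1, k2, p1, p2, k3] as OpenCV has them; the pictures are not rectified), "cam_to_world" (4x4, takes a point from camera to world coordinates). Camera axes: x right, y down, z forward; pixel columns grow to the right and rows downward; lengths in m; the calibration is good to about 2 mm. A picture is of the moment at which its call begins.
- bot.finish_job(): hands the job in; it is judged then, once.
Trained networks look in the newest picture that a camera, given by its name, has taken for a name from the list of things; names that differ only in an ending like _2 or _b are one class to them, and where a whole thing is asked for, a point or a joint stands for the part that bears it (a point fixed in the world has none). Each returns a list of dicts, best first, with "conf" (0 to 1); they miss things now and then, are a little off and sometimes report something else, mostly with a low value. They report only what shows in the picture. A call takes as long as a camera call. They do not tell look-alikes from the thing itself.
- eyes.find_in(target, camera): "position" ([x, y, z] in m, in the coordinates of the camera as it stood for that picture, good to about 4 mm: the middle of the surface that is visible of it).
The state is a dict: "t": time; "joints": joint angles; "qvel": joint speeds; "effort": joint torques, N m; "eef_pos": TCP position; "tool_rot": TCP orientation; "wrist_force": force on the tool from outside, world axes, zero at the start; "torque": the same for the moment, N m; "width": finger opening in m; "grasp_force": force on a finger pad.
Only numpy, scipy, OpenCV 4.12 (cv2) and the standard library are available. Lean on these libraries where they do the work, as an engineer would, in place of code of your own. Each camera call takes 0.05 s, during which the arm holds its last target. There are 200 camera calls.

## Working session

There is one attempt and no reset: what is moved stays moved. The work goes in short steps, Python scripts to look and compute and a tool call to move; the robot and the scene stay as the last step left them, time stands still between calls to the robot, and variables do not carry over. Pictures are saved under pics/ and viewed, at most 10 in all, crops included, and the job is handed in when it is done.

Besides the shell and the picture viewer there is one more tool, called in YAML: its name, and indented under it one key for each argument. servo_tool: Moves the arm, as the interface text tells. Its arguments: {"type":"object","properties":{"commands":{"type":"array","items":{"type":"object","properties":{"slide":{"type":"array","items":{"type":"number"}},"twist":{"type":"number"},"claw":{"type":"number"}}}},"newtons":{"type":"number"}},"required":["commands"]}

```bash
mkdir -p pics; cat > h.py <<'E'
import numpy as np, cv2
from workcell import sensors, eyes, bot
def cloud(s):
    h,w=s["depth"].shape
    uv=np.stack(np.meshgrid(np.arange(w),np.arange(h)),-1).reshape(-1,1,2).astype(np.float64)
    n=cv2.undistortPoints(uv,s["mtx"],np.array(s["D"])).reshape(h,w,2)
    d=s["depth"]; P=np.dstack([n*d[...,None],d])
    T=np.array(s["cam_to_world"]); W=P@T[:3,:3].T+T[:3,3]; W[d==0]=np.nan
    return W
def pix(s,p):
    T=np.linalg.inv(s["cam_to_world"]); r,_=cv2.Rodrigues(T[:3,:3])
    return cv2.projectPoints(np.array([p],float),r,T[:3,3],s["mtx"],np.array(s["D"]))[0].ravel().round().astype(int)
E
python3 - <<'E'
from h import *
st=sensors.observe(); print(st["t"],st["eef_pos"],st["tool_rot"],st["wrist_force"])
for c in ("scene","top"):
    s=eyes.snapshot(c); cv2.imwrite(f"pics/{c}.png",s["img"][...,::-1]); np.savez(f"{c}.npz",**s)
    T=np.array(s["cam_to_world"]); print(c,T[:3,3].round(3))
    for n in "wide_lock wide_top long_lock long_top mid_lock mid_top small_lock small_top".split():
        for f in eyes.find_in(n,c)[:3]:
            p=T[:3,:3]@f["position"]+T[:3,3]; print(n,round(f["conf"],2),p.round(3),pix(s,p))
E
```

```text
0.0 [0.1646595  0.60251724 0.2133463 ] [ 1.33019838e-01  9.91113189e-01 -5.93491587e-04 -1.32110017e-04] [-0.0464087   0.39630719  0.27416991]
scene [ 1.425 -0.176  0.688]
wide_lock 0.82 [ 0.371 -0.324  0.051] [182 187]
wide_lock 0.72 [ 0.487 -0.252  0.055] [210 209]
wide_top 0.76 [ 0.365 -0.315  0.095] [183 170]
wide_top 0.65 [ 0.682 -0.197  0.019] [239 275]
wide_top 0.53 [ 0.478 -0.25   0.097] [209 192]
long_lock 0.98 [0.471 0.058 0.042] [339 197]
long_top 0.63 [0.467 0.054 0.092] [338 179]
long_top 0.63 [ 0.651 -0.048  0.051] [309 245]
mid_lock 0.85 [0.556 0.314 0.037] [451 209]
mid_top 0.24 [0.469 0.058 0.094] [340 179]
small_lock 0.78 [ 0.654 -0.046  0.029] [310 254]
small_lock 0.67 [0.56  0.312 0.036] [451 210]
small_lock 0.61 [ 0.588 -0.003  0.027] [324 234]
small_top 0.56 [ 0.68  -0.198  0.019] [238 274]
small_top 0.49 [ 0.613 -0.385  0.009] [149 266]
top [ 0.402 -0.017  1.042]
wide_lock 0.82 [ 0.473 -0.243  0.061] [398 228]
wide_lock 0.6 [ 0.356 -0.313  0.06 ] [427 276]
wide_top 0.52 [ 0.356 -0.315  0.113] [435 276]
long_lock 0.59 [0.448 0.061 0.041] [278 238]
long_lock 0.23 [0.546 0.316 0.09 ] [172 196]
long_top 0.46 [0.456 0.067 0.14 ] [272 233]
mid_lock 0.67 [0.444 0.06  0.04 ] [278 239]
mid_lock 0.53 [0.551 0.314 0.042] [179 197]
mid_top 0.62 [ 0.472 -0.251  0.111] [407 228]
mid_top 0.53 [0.549 0.322 0.089] [170 195]
small_lock 0.55 [0.577 0.001 0.028] [302 189]
small_top 0.73 [0.694 0.271 0.007] [202 147]
```

View pics/scene.png

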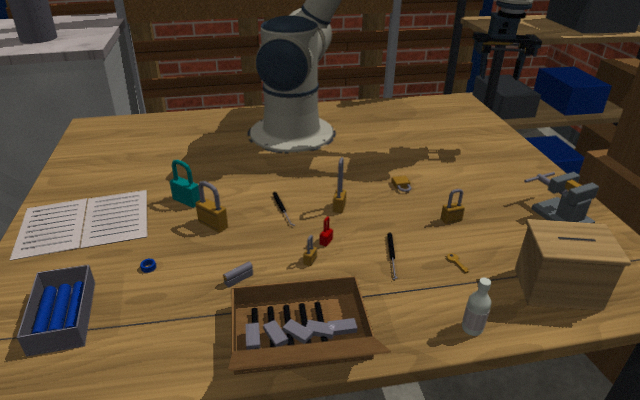

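View pics/top.png

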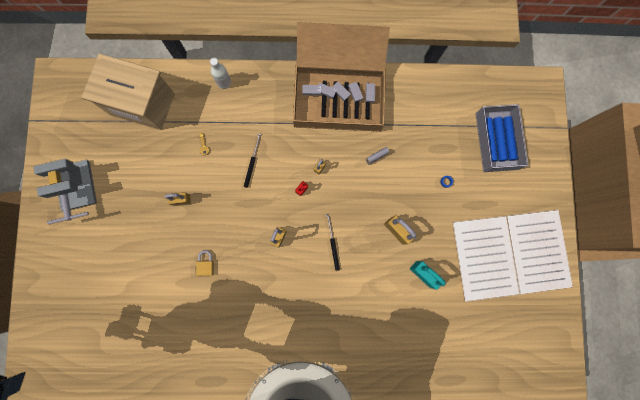

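Wide candidates: brass at scene (210,210) / top (402,229), and a turquoise look-alike at scene (183,187) / top (428,275). I choose the brass one. Long candidates: the tall shackle at scene (339,190) / top (278,237), mid at (452,210) and small at (310,252). I choose (339,190).

```bash
python3 - <<'E'
from h import *
from scipy.spatial.transform import Rotation as R
for c in ("scene","top"):
    s=dict(np.load(c+".npz")); W=cloud(s)
    for n,x,y,bz,zlo,zhi in (("wide",.472,-.245,.058,.104,.125),("long",.450,.062,.042,.128,.148)):
        near=np.hypot(W[...,0]-x,W[...,1]-y)<.055
        for l,lo,hi in (("crown",zlo,zhi),("body",.01,bz+.004),("bodytop",bz-.004,bz+.004)):
            q=W[near&(W[...,2]>lo)&(W[...,2]<hi)]
            if len(q)<4: print(c,n,l,len(q)); continue
            (cx,cy),(a,b),_=cv2.minAreaRect(q[:,:2].astype(np.float32)*1000)
            _,_,v=np.linalg.svd(q[:,:2]-q[:,:2].mean(0)); 
            print(c,n,l,len(q),"mean",q.mean(0).round(4),"rectc",round(cx),round(cy),"size",round(a),round(b),"maxz",q[:,2].max().round(4),"ang",np.degrees(np.arctan2(v[0,1],v[0,0])).round(1))
s=dict(np.load("scene.npz"));t=dict(np.load("top.npz"))
a=[cv2.resize(i[...,::-1],(390,290),interpolation=cv2.INTER_CUBIC) for i in (s["img"][170:240,175:270],s["img"][150:220,295:390],t["img"][200:270,360:455],t["img"][200:270,235:330])]
cv2.imwrite("pics/crop.png",np.vstack([np.hstack(a[:2]),np.hstack(a[2:])]))
m=R.from_quat(sensors.observe()["tool_rot"]).as_matrix(); print(m.round(3))
E
```

```text
scene wide crown 100 mean [ 0.4779 -0.2495  0.1128] rectc 476 -252 size 57 11 maxz 0.1199 ang 45.7
scene wide body 679 mean [ 0.4845 -0.2502  0.0406] rectc 474 -252 size 81 33 maxz 0.0616 ang 50.1
scene wide bodytop 222 mean [ 0.4766 -0.251   0.0573] rectc 474 -251 size 77 31 maxz 0.0616 ang 43.4
scene long crown 35 mean [0.4596 0.0584 0.1371] rectc 455 60 size 8 30 maxz 0.1421 ang -26.5
scene long body 219 mean [0.4645 0.0581 0.0316] rectc 453 61 size 27 54 maxz 0.0455 ang -33.7
scene long bodytop 92 mean [0.4572 0.0604 0.0413] rectc 452 61 size 26 51 maxz 0.0455 ang -26.4
top wide crown 111 mean [ 0.4713 -0.2511  0.1156] rectc 471 -253 size 57 11 maxz 0.121 ang -136.9
top wide body 346 mean [ 0.4685 -0.2447  0.0496] rectc 471 -251 size 76 30 maxz 0.0619 ang -140.7
top wide bodytop 230 mean [ 0.4698 -0.2474  0.0579] rectc 471 -252 size 75 30 maxz 0.0619 ang -139.8
top long crown 52 mean [0.4516 0.0617 0.1395] rectc 451 62 size 7 35 maxz 0.1435 ang 157.6
top long body 140 mean [0.4488 0.058  0.0399] rectc 451 61 size 26 48 maxz 0.0457 ang 153.4
top long bodytop 123 mean [0.4492 0.059  0.0421] rectc 451 61 size 26 48 maxz 0.0457 ang 153.3
[[-0.965  0.264  0.   ]
 [ 0.264  0.965 -0.   ]
 [-0.    -0.    -1.   ]]
```

View pics/crop.png

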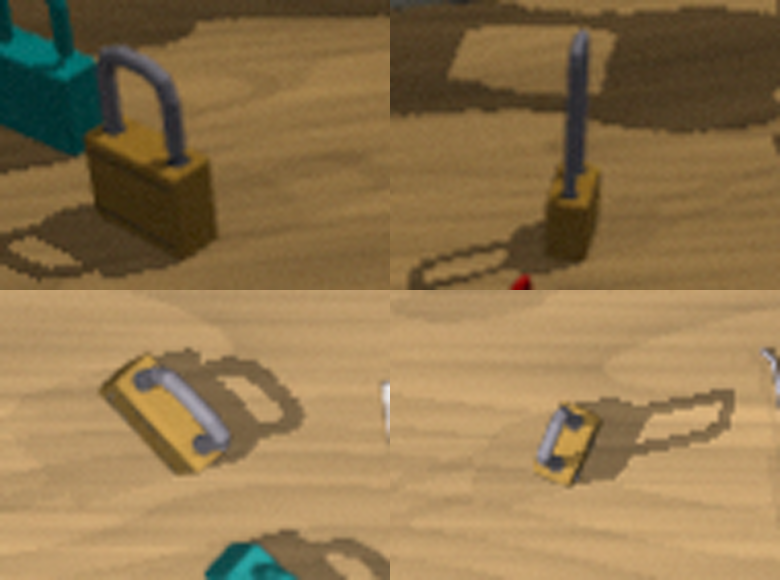

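The crop confirms both: the wide lock is brass with its crown at about (0.472, -0.252) and 118 mm high. The long lock has a tall narrow shackle with its crown at about (0.4515, 0.0615) and 141 mm high. I'm going to the long one first with the fingers shut.

servo_tool:
  commands:
    - {"slide":[-21,-22.3,0],"claw":0}
    - {"slide":[-21,-22.3,0],"claw":0}
    - {"slide":[-21,-22.3,0],"claw":0}
    - {"slide":[-21,-22.3,0],"claw":0}
    - {"slide":[-21,-22.3,0],"claw":0}
    - {"slide":[-21,-22.3,0],"claw":0}
    - {"slide":[-21,-22.3,0],"claw":0}
    - {"slide":[-21,-22.3,0],"claw":0}
    - {"slide":[-21,-22.3,0],"claw":0}
    - {"slide":[-21,-22.3,0],"claw":0}
  newtons: 10

```text
invalid input at $.commands[0]: expected keys slide, twist, claw
```

servo_tool:
  commands:
    - {"slide":[-21,-22.3,0]}
    - {"slide":[-21,-22.3,0]}
    - {"slide":[-21,-22.3,0]}
    - {"slide":[-21,-22.3,0]}
    - {"slide":[-21,-22.3,0]}
    - {"slide":[-21,-22.3,0]}
    - {"slide":[-21,-22.3,0]}
    - {"slide":[-21,-22.3,0]}
    - {"slide":[-21,-22.3,0]}
    - {"slide":[-21,-22.3,0]}

```text
invalid input at $.commands[0]: expected keys slide, twist, claw
```

servo_tool:
  commands:
    - {"slide":[0,0,0]}
    - {"slide":[0,0,10]}
    - {"slide":[0,0,10]}
    - {"slide":[0,0,10]}
    - {"slide":[0,0,10]}
    - {"slide":[0,0,10]}
    - {"slide":[0,0,0]}
    - {"slide":[0,0,0]}
    - {"slide":[0,0,0]}

```text
invalid input at $.commands[0]: expected keys slide, twist, claw
```

servo_tool:
  commands:
    - {"slide":[-21,-22.3,0],"twist":0,"claw":0}
    - {"slide":[-21,-22.3,0],"twist":0,"claw":0}
    - {"slide":[-21,-22.3,0],"twist":0,"claw":0}
    - {"slide":[-21,-22.3,0],"twist":0,"claw":0}
    - {"slide":[-21,-22.3,0],"twist":0,"claw":0}
    - {"slide":[-21,-22.3,0],"twist":0,"claw":0}
    - {"slide":[-21,-22.3,0],"twist":0,"claw":0}
    - {"slide":[-21,-22.3,0],"twist":0,"claw":0}
    - {"slide":[-21,-22.3,0],"twist":0,"claw":0}
    - {"slide":[-21,-22.3,0],"twist":0,"claw":0}
  newtons: 10

```text
t: 1.73
eef_pos: [0.309, 0.3312, 0.2141]
tool_rot: [0.133, 0.991, 0.0, 0.0]
wrist_force: [1.0, 1.0, 0.8]
width: 0.0273
grasp_force: 0.0
```

servo_tool:
  commands:
    - {"slide":[-21,-22.3,0],"twist":0,"claw":0}
    - {"slide":[-21,-22.3,0],"twist":0,"claw":0}
    - {"slide":[-21,-22.3,0],"twist":0,"claw":0}
    - {"slide":[-21,-22.3,0],"twist":0,"claw":0}
    - {"slide":[-21,-22.3,0],"twist":0,"claw":0}
    - {"slide":[-21,-22.3,0],"twist":0,"claw":0}
    - {"slide":[-21,-22.3,0],"twist":0,"claw":0}
    - {"slide":[-21,-22.3,0],"twist":0,"claw":0}
    - {"slide":[-21,-22.3,0],"twist":0,"claw":0}
    - {"slide":[-21,-22.3,0],"twist":0,"claw":0}

```text
t: 2.57
eef_pos: [0.4529, 0.0604, 0.2141]
tool_rot: [0.133, 0.991, 0.0, 0.0]
wrist_force: [0.9, 1.0, 0.0]
width: 0.0006
grasp_force: 0.0
```

servo_tool:
  commands:
    - {"slide":[0,0,0],"twist":0,"claw":0}
    - {"slide":[0,0,10],"twist":0,"claw":0}
    - {"slide":[0,0,10],"twist":0,"claw":0}
    - {"slide":[0,0,10],"twist":0,"claw":0}
    - {"slide":[0,0,10],"twist":0,"claw":0}
    - {"slide":[0,0,10],"twist":0,"claw":0}
    - {"slide":[0,0,0],"twist":0,"claw":0}
    - {"slide":[0,0,0],"twist":0,"claw":0}
    - {"slide":[0,0,0],"twist":0,"claw":0}

```text
t: 3.32
eef_pos: [0.4526, 0.062, 0.1644]
tool_rot: [0.133, 0.991, 0.0, 0.0]
wrist_force: [0.2, 0.2, -0.4]
width: 0.0004
grasp_force: 0.0
```

servo_tool:
  commands:
    - {"slide":[0,0,5],"twist":0,"claw":0}
    - {"slide":[0,0,5],"twist":0,"claw":0}
    - {"slide":[0,0,5],"twist":0,"claw":0}
    - {"slide":[0,0,3],"twist":0,"claw":0}
    - {"slide":[0,0,2],"twist":0,"claw":0}
    - {"slide":[0,0,1],"twist":0,"claw":0}
    - {"slide":[0,0,1],"twist":0,"claw":0}
    - {"slide":[0,0,1],"twist":0,"claw":0}
    - {"slide":[0,0,1],"twist":0,"claw":0}
    - {"slide":[0,0,1],"twist":0,"claw":0}

```text
t: 4.15
eef_pos: [0.4525, 0.062, 0.139]
tool_rot: [0.133, 0.991, 0.0, 0.0]
wrist_force: [-0.5, 0.9, 4.6]
width: 0.0001
grasp_force: 2.3
```

servo_tool:
  commands:
    - {"slide":[0,0,1],"twist":0,"claw":0}
    - {"slide":[0,0,1],"twist":0,"claw":0}
    - {"slide":[0,0,1],"twist":0,"claw":0}
    - {"slide":[0,0,0],"twist":0,"claw":0}

```text
t: 4.48
eef_pos: [0.4523, 0.0619, 0.1358]
tool_rot: [0.133, 0.991, -0.0, -0.0]
wrist_force: [-0.3, 0.2, 2.5]
width: 0.0008
grasp_force: 1.3
```

servo_tool:
  commands:
    - {"slide":[0,0,1],"twist":0,"claw":0}
    - {"slide":[0,0,1],"twist":0,"claw":0}
    - {"slide":[0,0,1],"twist":0,"claw":0}
    - {"slide":[0,0,1],"twist":0,"claw":0}
    - {"slide":[0,0,1],"twist":0,"claw":0}
    - {"slide":[0,0,0],"twist":0,"claw":0}

```text
t: 4.98
eef_pos: [0.4523, 0.0619, 0.1307]
tool_rot: [0.133, 0.991, -0.0, -0.0]
wrist_force: [0.1, 0.2, 2.9]
width: 0.0006
grasp_force: 1.2
```

servo_tool:
  commands:
    - {"slide":[0,0,0.5],"twist":0,"claw":0}
    - {"slide":[0,0,0.5],"twist":0,"claw":0}
    - {"slide":[0,0,0],"twist":0,"claw":0}

```text
t: 5.23
eef_pos: [0.4523, 0.0619, 0.1299]
tool_rot: [0.133, 0.991, 0.0, -0.0]
wrist_force: [-0.2, -0.3, 3.3]
width: 0.0003
grasp_force: 1.7
```

servo_tool:
  commands:
    - {"slide":[0,0,0.5],"twist":0,"claw":0}
    - {"slide":[0,0,0.5],"twist":0,"claw":0}
    - {"slide":[0,0,0],"twist":0,"claw":0}

```text
t: 5.48
eef_pos: [0.4523, 0.0619, 0.1288]
tool_rot: [0.133, 0.991, -0.0, -0.0]
wrist_force: [-0.4, 1.0, 3.5]
width: 0.0003
grasp_force: 1.8
```

servo_tool:
  commands:
    - {"slide":[0,0,0.5],"twist":0,"claw":0}
    - {"slide":[0,0,0],"twist":0,"claw":0}

```text
t: 5.65
eef_pos: [0.4523, 0.0619, 0.1284]
tool_rot: [0.133, 0.991, -0.0, 0.0]
wrist_force: [-0.1, 0.3, 3.9]
width: 0.0003
grasp_force: 1.9
```

servo_tool:
  commands:
    - {"slide":[0,0,0.4],"twist":0,"claw":0}
    - {"slide":[0,0,0],"twist":0,"claw":0}

```text
t: 5.82
eef_pos: [0.4524, 0.0619, 0.128]
tool_rot: [0.133, 0.991, 0.0, 0.0]
wrist_force: [-0.3, -0.6, 6.1]
width: 0.0004
grasp_force: 2.9
```

servo_tool:
  commands:
    - {"slide":[0,0,0.3],"twist":0,"claw":0}
    - {"slide":[0,0,0],"twist":0,"claw":0}

```text
t: 5.98
eef_pos: [0.4525, 0.062, 0.1279]
tool_rot: [0.133, 0.991, 0.0, 0.0]
wrist_force: [-1.3, 0.1, 9.9]
width: 0.0007
grasp_force: 4.9
```

Force rises to 10 N at z = 0.128, so the long shackle is home. Withdrawing and going to the wide one.

servo_tool:
  commands:
    - {"slide":[0,0,-2],"twist":0,"claw":0}
    - {"slide":[0,0,-5],"twist":0,"claw":0}
    - {"slide":[0,0,-10],"twist":0,"claw":0}
    - {"slide":[0,0,-20],"twist":0,"claw":0}
    - {"slide":[0,0,-20],"twist":0,"claw":0}
    - {"slide":[-8.5,-24.8,0],"twist":0,"claw":0}
    - {"slide":[-8.5,-24.8,0],"twist":0,"claw":0}
    - {"slide":[-8.5,-24.8,0],"twist":0,"claw":0}
    - {"slide":[-8.5,-24.8,0],"twist":0,"claw":0}

```text
t: 6.73
eef_pos: [0.4588, -0.0438, 0.1851]
tool_rot: [0.133, 0.991, -0.0, 0.0]
wrist_force: [0.4, 0.3, 0.7]
width: 0.0004
grasp_force: 0.0
```

servo_tool:
  commands:
    - {"slide":[-8.5,-24.8,0],"twist":0,"claw":0}
    - {"slide":[-8.5,-24.8,0],"twist":0,"claw":0}
    - {"slide":[-8.5,-24.8,0],"twist":0,"claw":0}
    - {"slide":[-8.5,-24.8,0],"twist":0,"claw":0}
    - {"slide":[-8.5,-24.8,0],"twist":0,"claw":0}
    - {"slide":[-8.5,-24.8,0],"twist":0,"claw":0}
    - {"slide":[-8.5,-24.8,0],"twist":0,"claw":0}
    - {"slide":[-8.5,-24.8,0],"twist":0,"claw":0}
    - {"slide":[0,0,0],"twist":0,"claw":0}
    - {"slide":[0,0,0],"twist":0,"claw":0}

```text
t: 7.57
eef_pos: [0.472, -0.253, 0.1846]
tool_rot: [0.134, 0.991, 0.0, -0.0]
wrist_force: [-0.3, 0.0, 0.1]
width: 0.0007
grasp_force: 0.0
```

servo_tool:
  commands:
    - {"slide":[0,0,12],"twist":0,"claw":0}
    - {"slide":[0,0,12],"twist":0,"claw":0}
    - {"slide":[0,0,12],"twist":0,"claw":0}
    - {"slide":[0,0,10],"twist":0,"claw":0}
    - {"slide":[0,0,7],"twist":0,"claw":0}
    - {"slide":[0,0,5],"twist":0,"claw":0}
    - {"slide":[0,0,3],"twist":0,"claw":0}
    - {"slide":[0,0,1.5],"twist":0,"claw":0}
    - {"slide":[0,0,1],"twist":0,"claw":0}
    - {"slide":[0,0,0],"twist":0,"claw":0}

```text
t: 8.4
eef_pos: [0.4724, -0.2521, 0.1214]
tool_rot: [0.133, 0.991, -0.0, 0.0]
wrist_force: [0.3, -0.6, 0.3]
width: 0.0009
grasp_force: 0.0
```

servo_tool:
  commands:
    - {"slide":[0,0,1],"twist":0,"claw":0}
    - {"slide":[0,0,1],"twist":0,"claw":0}
    - {"slide":[0,0,1],"twist":0,"claw":0}
    - {"slide":[0,0,1],"twist":0,"claw":0}
    - {"slide":[0,0,1],"twist":0,"claw":0}
    - {"slide":[0,0,1],"twist":0,"claw":0}
    - {"slide":[0,0,0],"twist":0,"claw":0}

```text
t: 8.98
eef_pos: [0.4724, -0.2521, 0.1152]
tool_rot: [0.133, 0.991, -0.0, 0.0]
wrist_force: [0.8, -0.7, 4.1]
width: 0.0004
grasp_force: 1.5
```

servo_tool:
  commands:
    - {"slide":[0,0,1],"twist":0,"claw":0}
    - {"slide":[0,0,1],"twist":0,"claw":0}
    - {"slide":[0,0,1],"twist":0,"claw":0}
    - {"slide":[0,0,1],"twist":0,"claw":0}
    - {"slide":[0,0,1],"twist":0,"claw":0}
    - {"slide":[0,0,1],"twist":0,"claw":0}
    - {"slide":[0,0,1],"twist":0,"claw":0}
    - {"slide":[0,0,0],"twist":0,"claw":0}

```text
t: 9.65
eef_pos: [0.4722, -0.252, 0.108]
tool_rot: [0.133, 0.991, 0.0, -0.0]
wrist_force: [0.4, -1.1, 2.6]
width: 0.0
grasp_force: 1.3
```

servo_tool:
  commands:
    - {"slide":[0,0,0.5],"twist":0,"claw":0}
    - {"slide":[0,0,0.5],"twist":0,"claw":0}
    - {"slide":[0,0,0.5],"twist":0,"claw":0}
    - {"slide":[0,0,0],"twist":0,"claw":0}

```text
t: 9.98
eef_pos: [0.4723, -0.252, 0.1067]
tool_rot: [0.133, 0.991, 0.0, -0.0]
wrist_force: [1.2, -0.2, 3.8]
width: 0.0004
grasp_force: 1.8
```

servo_tool:
  commands:
    - {"slide":[0,0,0.5],"twist":0,"claw":0}
    - {"slide":[0,0,0.5],"twist":0,"claw":0}
    - {"slide":[0,0,0],"twist":0,"claw":0}

```text
t: 10.23
eef_pos: [0.4723, -0.252, 0.1057]
tool_rot: [0.133, 0.991, 0.0, 0.0]
wrist_force: [1.2, -1.2, 3.8]
width: 0.0002
grasp_force: 1.9
```

servo_tool:
  commands:
    - {"slide":[0,0,0.4],"twist":0,"claw":0}
    - {"slide":[0,0,0.4],"twist":0,"claw":0}
    - {"slide":[0,0,0],"twist":0,"claw":0}

```text
t: 10.48
eef_pos: [0.4724, -0.2521, 0.105]
tool_rot: [0.133, 0.991, -0.0, 0.0]
wrist_force: [0.4, 0.4, 6.3]
width: 0.0006
grasp_force: 3.4
```

servo_tool:
  commands:
    - {"slide":[0,0,0.3],"twist":0,"claw":0}
    - {"slide":[0,0,0],"twist":0,"claw":0}

```text
t: 10.65
eef_pos: [0.4724, -0.2521, 0.1049]
tool_rot: [0.133, 0.991, -0.0, 0.0]
wrist_force: [0.1, -0.8, 10.4]
width: 0.0007
grasp_force: 5.3
```

Home. Withdrawing straight up.

servo_tool:
  commands:
    - {"slide":[0,0,-2],"twist":0,"claw":0}
    - {"slide":[0,0,-5],"twist":0,"claw":0}
    - {"slide":[0,0,-10],"twist":0,"claw":0}
    - {"slide":[0,0,-25],"twist":0,"claw":0}
    - {"slide":[0,0,-25],"twist":0,"claw":0}
    - {"slide":[0,0,-25],"twist":0,"claw":0}
    - {"slide":[0,0,-15],"twist":0,"claw":0}
    - {"slide":[0,0,0],"twist":0,"claw":0}
    - {"slide":[0,0,0],"twist":0,"claw":0}

```text
t: 11.4
eef_pos: [0.4725, -0.2521, 0.2127]
tool_rot: [0.133, 0.991, -0.0, 0.001]
wrist_force: [-0.9, 0.7, -1.0]
width: 0.0004
grasp_force: 0.0
```

```bash
python3 - <<'E'
from h import *
s=eyes.snapshot("scene"); W=cloud(s)
for n,x,y,lo in (("wide",.474,-.25,.095),("long",.452,.062,.118)):
    q=W[(np.hypot(W[...,0]-x,W[...,1]-y)<.045)&(W[...,2]>lo)&(W[...,2]<.155)]
    print(n,len(q),q.mean(0).round(4),q[:,2].max().round(4))
cv2.imwrite("pics/end.png",s["img"][...,::-1])
E
```

```text
wide 84 [ 0.4775 -0.2498  0.1008] 0.106
long 28 [0.4579 0.0594 0.1246] 0.1289
```

View pics/end.png

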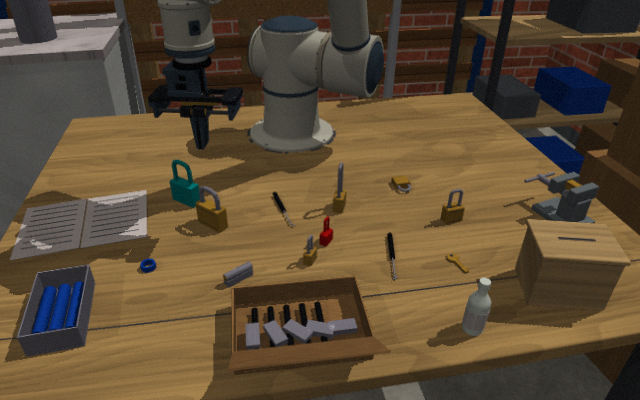

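The wide lock (210,210) and the long lock (340,190) stand upright where they were, with their tops at 106 and 129 mm. Everything else is unmoved and the gripper is clear.

```bash
python3 -c "
from workcell import bot; print(bot.finish_job())"
```

```text
the job is handed in; nothing more can be done
None
```

I pressed both the wide and the long-shackled padlocks fully home at about 10 N and withdrew; the final picture shows nothing else moved, and the job is handed in, with no verdict returned.

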